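Set a casement stay two holes wider

ROBOT

A 7-joint arm with a two-finger parallel gripper is mounted at the origin on the work surface. World frame = base frame: x ahead of the robot, y to its left, z up, the work surface at z = 0. Lengths are in mm, angles in rad, forces in N, time in s.
With the tool pointing down it reaches from about 425 to 1025 mm from the base axis. Payload 9.4 kg.
Tool frame: the origin (TCP) lies at the very end of the fingers, on their centre line; the grasp point (between the pads) lies 19 mm behind it; z points along the fingers, y is the line along which they close (so a half turn about z gives the same grasp; the last joint's range is limited). The gripper opens to 93 mm and grips with 3 to 60 N. Pads are 15 mm wide; open, the fingers measure 128 mm over their backs; the gripper's body (75 mm by 188 mm) begins 65 mm behind the grasp point.
Start: joints at [1.142, 0.599, -0.003, 1.599, 0.002, 0.943, -0.08], TCP at [249.816, -680.6, 218.618] pointing down, gripper open.
Joint ranges: [-2.57, 2.57], [-0.35, 1.97], [-1.29, 1.29], [0.11, 2.56], [-1.05, 4.19], [0.11, 1.86], [-2.63, 2.63]. Speed limits (rad/s): [2.22, 2.22, 3.01, 3.01, 3.14, 3.14, 3.14].

INTERFACE

Orientations are given as a rotation vector (axis times angle).
In Python, from workcell import bot gives the robot as it stands.
- The arm moves only by the tool servo_tool, never from a script. Its argument "commands" is a list of rows, each an object with "travel": the shift along the tool's x, y, z in mm, a list of three; "rotation": the turn, a rotation vector about the tool's x, y, z in rad, a list of three. A call has exactly 5 rows; each row is the pose to reach, as a shift and turn from the pose commanded when the call began, along the tool's axes at that moment; what a row does not reach only later rows make up. A row lasts 1/10 s, in which the tool goes at most 50 mm and 8.59 degrees, less where a joint would pass 70% of its speed; a pose out of reach is approached as far as the arm can. A call with a gripper value outside its range is refused whole. "claw" is the gripper's target within -1 to 1 (fully open at 1, half-way at 0, shut at -1), set as the call begins (left out, the last holds). The fingers move at their own pace and stop on an object; "force" is the grip in N (left out, the last holds). Time passes only in rows, so rows that repeat a pose let the fingers close, or fill a call up. It gives the time, the measured TCP pose, the force, the opening and the grip force at its end, in the units of the state.
- bot.sense(): the state, without advancing time (a new reading comes with each control period).
- bot.snapshot(name): name is "side" or "top"; returns the picture (480x640x3 uint8, red, green, blue); there is no depth.
- bot.camera_model(name): a dict with "fx", "fy", "cx", "cy" (pixels), "dist" ([k1, k2, p1, p2, k3] as OpenCV has them; the pictures are not rectified), "origin" and "attitude" of the camera in the world. Camera axes: x right, y down, z forward; pixel columns grow to the right and rows downward; lengths in mm; the calibration is good to about 2 mm. A picture is of the moment at which its call begins. camera_model takes no time and is no camera call.
- bot.finish_job(): hands the job in; it is judged then, once.
The state is a dict: "time": time; "q": joint angles; "dq": joint speeds; "effort": joint torques, N m; "eef_pos": TCP position; "tcp_rot": TCP orientation; "wrist_force": force on the tool from outside, world axes, zero at the start; "torque": the same for the moment, N m; "gripper_width": opening from 0.0 (shut) to 1.0 (fully open); "finger_force": force on a finger pad.
Only numpy, scipy, OpenCV 4.12 (cv2) and the standard library are available. Lean on these libraries where they do the work, as an engineer would, in place of code of your own. Each camera call takes 0.05 s, during which the arm holds its last target. There are 200 camera calls.

TASK

The small casement on the bench is held ajar by its stay, with the pin through the fourth hole from the knob. Lift the stay off the pin, swing the sash wider with it, and set the second hole from the knob over the same pin, with the bar fully down, flat on the pin plate. Feel for the hole gently: never bear down or drag hard on the pin or its plate, for the stay bends; leave the tools around where they lie.

Things in the scene. Friction and masses are not known exactly. Their poses are not given: they have to be found in the camera images.
- window: Pine casement 410 mm wide, 343 high, fixed to the bench on two cross bearers (260 x 45 x 30 mm, under its ends). Origin: on the bench under mid-frame. z up, -x to the room side (the knob's side, work from there), +y to the hinge jamb. Jambs (43 mm wide) and head lie at x -30 to +18 mm, opening 324 mm wide. Window board top 90 mm high, its nosing ends at x = -86. Hinge axis at x = 18, y = 160 mm.
- casement (a joint): Angle of the sash about its vertical hinge, rad: 0 shut, grows as it swings outward (to the window's +x), at most 1.4. About 0.455 with the fourth hole on the pin, 0.778 with the second. Stiff new hinges: the sash stays where it is left and takes about 1 N m to turn (4 to 5 N at the stay).
- stay: Dark steel stay: flat bar 20 mm wide, 6 thick, with six round 9.5 mm holes and a ball knob. Origin: its pivot on the sash, mid-thickness. x along the bar from pivot to knob, z up when flat. Hole centres at x = 235 (first from the knob), 210, 185, 160, 135, 110 mm, knob at 290. It swivels and tilts (to 0.9 rad) loosely on its rivet and falls by its own weight, about 1.3 N at the knob.
- pivot (a point): The stay's pivot (same point as the origin of stay), carried by the sash: 260 mm from the hinge axis along the sash and 52 mm to its room side. In the window's x, y it lies, at sash angle a, at (18 - 52 cos a + 260 sin a, 160 - 52 sin a - 260 cos a) mm; 97 mm over the bench.
- knob (a point): Centre of the steel ball knob, 22 mm in diameter, at the free end of the stay, 55 mm beyond the centre of the first hole on a neck 9 mm thick; the place to hold the stay. Same height as the mid-thickness of the bar when it lies flat (97 mm over the bench); nothing below or beside it. Axes as stay.
- hole2 (a point): Centre of the second hole from the knob, on the underside of the bar; 9.5 mm in diameter, 80 mm from the knob's centre. Axes as stay.
- hole4 (a point): Centre of the fourth hole from the knob, on the underside of the bar; 9.5 mm in diameter, 130 mm from the knob's centre; the pin stands in it at the start. Axes as stay.
- pin: The pin: upright steel, 8.5 mm in diameter, flat top, 18 mm high, riveted in a steel plate 24 x 50 x 4 mm that is screwed to the window board. Origin: centre of its foot, on the top face of the plate (94 mm over the bench), where the underside of the bar lies when it is fully down; at x = -34, y = +10 mm from the window's origin. It does not move.
- pin_plate: The steel plate under the pin, 24 x 50 x 4 mm, screwed down on the window board. Origin: on the window board, under the pin's axis, 90 mm over the bench. Its top face, 4 mm higher, stops the bar.
- plane: Bystander: wooden hand plane, 170 x 52 x 38 mm with a 190 mm cross handle, on the bench. Origin under its middle.
- mallet: Bystander: wooden mallet lying on the bench, head 68 mm thick and 90 mm long, handle 190 mm. Origin under the head.
- screwdriver: Bystander: screwdriver lying on the bench, 200 mm long. Origin under its middle.
- screw_tin: Bystander: small open tin bowl, 72 mm across, 32 mm high. Origin under its middle.

How it is judged:
By the outcome, as a careful person would: the job done as asked, in the order asked, and still so for the second after the job is handed in, with the robot touching nothing.
It also fails if it takes over 58 s, if anything falls off the work surface, if the arm or the gripper's body presses on something with over 40 N, if the wrist force passes 120 N, or if a joint passes its speed limit or range.

## Working session

There is one attempt and no reset: what is moved stays moved. The work goes in short steps, Python scripts to look and compute and a tool call to move; the robot and the scene stay as the last step left them, time stands still between calls to the robot, and variables do not carry over. Pictures are saved under pics/ and viewed, at most 10 in all, crops included, and the job is handed in when it is done.

Besides the shell and the picture viewer there is one more tool, called after "Request:" as name(argument=value, ...) on one line, values as JSON. servo_tool: Moves the arm, as the interface text tells. Its arguments: {"type":"object","properties":{"commands":{"type":"array"},"claw":{"type":"number"},"force":{"type":"number"}},"required":["commands"]}

```bash
mkdir -p pics; python3 - <<'E'
from workcell import bot
import cv2
for n in("side","top"):
    cv2.imwrite(f"pics/{n}0.png",bot.snapshot(n)[:,:,::-1]); print(bot.camera_model(n))
print(bot.sense())
E
```

```text
{'fx': 435.1725813783335, 'fy': 435.1725813783335, 'cx': 317.61062457123825, 'cy': 237.77864242261592, 'dist': array([-0.05878068,  0.        ,  0.        ,  0.        ,  0.        ]), 'origin': array([252.33137174, 786.91100619, 542.02004506]), 'attitude': array([-0.48111233,  2.47088609, -1.49654738])}
{'fx': 481.1954530594866, 'fy': 481.1954530594866, 'cx': 314.9579336679465, 'cy': 238.63627580597105, 'dist': array([-0.07722827,  0.        ,  0.        ,  0.        ,  0.        ]), 'origin': array([467.72309514, -15.81413824, 941.08036666]), 'attitude': array([-2.15526126,  2.14647353, -0.08353726])}
{'time': 0.1, 'q': array([ 1.14228796,  0.60003291, -0.00251608,  1.60002015,  0.00174662,
        0.94289592, -0.07978908]), 'dq': array([-0.00047639, -0.00161025,  0.00074413,  0.00022013,  0.00111106,
        0.00040761, -0.00035536]), 'effort': array([ 2.71587327e-03, -7.66563177e+01,  1.50113247e+00, -2.52941197e+01,
       -5.23535488e-02,  1.35711787e-02,  7.73553074e-05]), 'eef_pos': array([ 249.67317268, -680.20633793,  217.86614246]), 'tcp_rot': array([-3.09181751e+00, -5.49568051e-01,  5.24578727e-04]), 'wrist_force': array([-0.44995866,  0.13895152,  0.0172158 ]), 'torque': array([ 0.00310628, -0.01447884, -0.01460683]), 'finger_force': 0.0, 'gripper_width': 0.9993234394392324}
```

View pics/top0.png

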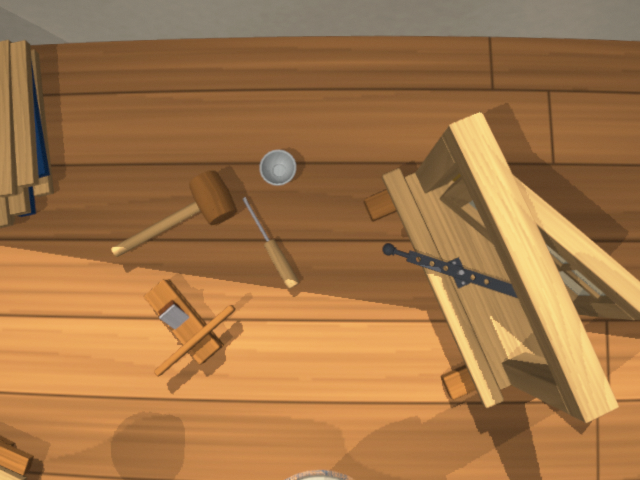

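View pics/side0.png

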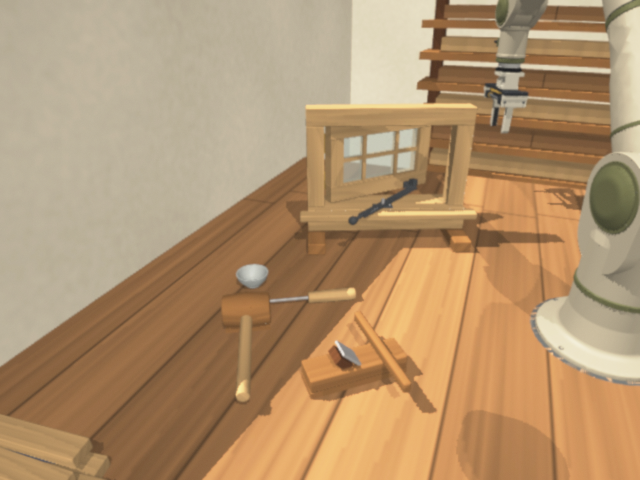

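The top view shows the window at right: head corners near (450,124), (483,113), (617,406) and (585,420), knob at (388,249), pin near (460,272). The side view shows the knob at (353,220). I'll zoom in for corners and fit the pose.

```bash
cat > h.py <<'E'
import numpy as np, cv2
from scipy.spatial.transform import Rotation as R
from workcell import bot
def project(n,P):
    c=bot.camera_model(n); A=R.from_rotvec(c["attitude"]).as_matrix()
    K=np.array([[c["fx"],0,c["cx"]],[0,c["fy"],c["cy"]],[0,0,1]])
    Q=(np.atleast_2d(P)-c["origin"])@A
    return cv2.projectPoints(Q,np.zeros(3),np.zeros(3),K,c["dist"])[0][:,0]
def at_z(n,uv,z):
    c=bot.camera_model(n); A=R.from_rotvec(c["attitude"]).as_matrix()
    K=np.array([[c["fx"],0,c["cx"]],[0,c["fy"],c["cy"]],[0,0,1]])
    r=cv2.undistortPoints(np.array(uv,float).reshape(-1,1,2),K,c["dist"])[:,0]
    d=np.c_[r,np.ones(len(r))]@A.T
    return c["origin"]+d*((z-c["origin"][2])/d[:,2])[:,None]
def win2w(p,w):
    c,s=np.cos(p[2]),np.sin(p[2]); w=np.atleast_2d(w).astype(float)
    return np.c_[p[0]+c*w[:,0]-s*w[:,1],p[1]+s*w[:,0]+c*w[:,1],w[:,2]]
E
python3 - <<'E'
from h import *
i=cv2.imread("pics/top0.png"); cv2.imwrite("pics/crop1.png",cv2.resize(i[100:430,360:640],None,fx=2.8,fy=1.8*1.0) if 0 else cv2.resize(i[230:310,370:530],None,fx=5,fy=5,interpolation=cv2.INTER_CUBIC))
from scipy.optimize import least_squares
W=[[-30,205,343],[18,205,343],[18,-205,343],[-30,-205,343]]
uv=np.array([[450,124],[483,113],[617,406],[585,420]])
f=lambda p:(project("top",win2w(p,W))-uv).ravel()
s=least_squares(f,[600,-250,-1.9]); print(s.x,s.fun)
p=s.x
print(project("top",win2w(p,[[-34,10,112],[-34,10,94]])), at_z("top",[[388,249]],97))
a=.455;print(win2w(p,[[18-52*np.cos(a)+260*np.sin(a),160-52*np.sin(a)-260*np.cos(a),97],[-34,10,97]]))
print(project("side",win2w(p,W)),project("side",at_z("top",[[388,249]],97)))
E
```

```text
[ 506.30998194 -276.71377596   -1.16810571] [-1.06134441 -1.08128018 -0.67356449 -3.76496242  1.95143965  1.02475257
 -0.05577638  3.3559343 ]
[[461.17249986 271.31619531]
 [458.4063085  271.73925121]] [[ 541.69849812 -117.81699647   97.        ]]
[[ 451.14799033 -393.19985603   97.        ]
 [ 502.18564563 -241.51448833   97.        ]]
[[304.72041064 108.08702113]
 [305.03420556 104.32165421]
 [470.31410356 102.90727122]
 [476.8282245  106.62290388]] [[352.5237261 220.109787 ]]
```

View pics/crop1.png

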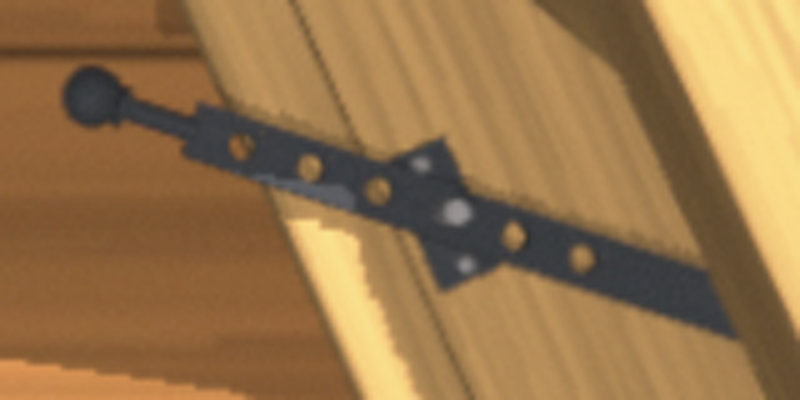

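The crop (5x, offset 370,230) shows the knob at (92,96), holes at (242,146), (309,167), (377,190), (514,236) and (582,257), and the pin top at (456,211), so the pin is in the fourth hole as stated.

```bash
cat >> h.py <<'E'
PIN=np.array([-34,10.])
def piv(a): return np.array([18-52*np.cos(a)+260*np.sin(a),160-52*np.sin(a)-260*np.cos(a)])
def onbar(a,d,psi=None):
    "window xy of the point d mm from the pivot, bar passing over the pin"
    u=PIN-piv(a); u/=np.hypot(*u); return piv(a)+d*u, np.arctan2(u[1],u[0])
def toolR(az):
    "tool down, tool y at world azimuth az"
    y=np.array([np.cos(az),np.sin(az),0]); z=np.array([0,0,-1.]); return np.c_[np.cross(y,z),y,z]
def cmd(pos,az,s=None):
    s=s or bot.sense(); R0=R.from_rotvec(s["tcp_rot"]).as_matrix()
    return np.round(R0.T@(np.array(pos)-s["eef_pos"]),1), np.round(R.from_matrix(R0.T@toolR(az)).as_rotvec(),3)
E
python3 - <<'E'
from h import *
from scipy.optimize import least_squares
cr=np.array([[92,96],[242,146],[309,167],[377,190],[514,236],[582,257],[456,211]])/5+[370,230]-[.4,.4]
a=.455; pts=[[*onbar(a,d)[0],z] for d,z in[(290,97),(235,100),(210,100),(185,100),(135,100),(110,100)]]+[[-34,10,112]]
W=[[-30,205,343],[18,205,343],[18,-205,343],[-30,-205,343]]
uv=np.array([[450,124],[483,113],[617,406],[585,420]])
f=lambda p:np.r_[(project("top",win2w(p,pts))-cr).ravel(),.2*(project("top",win2w(p,W))-uv).ravel(),.5*(project("side",win2w(p,pts[:1]))-[353,220]).ravel()]
s=least_squares(f,[506,-277,-1.168]); p=s.x; print(p,s.fun.round(1)); np.save("p.npy",p)
k=win2w(p,pts[:1])[0]; print("knob",k,"bar az",p[2]+onbar(a,1)[1], "pin",win2w(p,[[-34,10,94]]))
q=bot.sense(); print(q["eef_pos"], R.from_rotvec(q["tcp_rot"]).as_matrix().round(2))
az=p[2]+onbar(a,1)[1]-np.pi/2+.17; print("az",az, cmd([k[0],k[1],200],az))
E
```

```text
[ 505.52327366 -275.86236559   -1.16354508] [-0.3 -0.  -0.1 -0.2  0.2  0.1  0.2  0.   0.1 -0.1  0.1  0.2 -0.1  0.1
 -0.5 -0.  -0.4 -0.6  0.4  0.3 -0.   0.8 -0.4  0.1]
knob [ 542.12036113 -117.32151478   97.        ] bar az 1.2507855935837011 pin [[ 501.23844982 -240.68225353   94.        ]]
[ 249.67317268 -680.20633793  217.86614246] [[ 0.94  0.34 -0.  ]
 [ 0.34 -0.94  0.  ]
 [-0.   -0.   -1.  ]]
az -0.15001073321119543 (array([ 468.5, -427.6,   18.4]), array([-1.000e-03, -1.000e-03, -1.069e+00]))
```

Request:
servo_tool(commands=[{"travel":[0,0,-46],"rotation":[0,0,-0.13]},{"travel":[0,0,-92],"rotation":[0,0,-0.26]},{"travel":[0,0,-138],"rotation":[0,0,-0.39]},{"travel":[0,0,-184],"rotation":[0,0,-0.52]},{"travel":[0,0,-230],"rotation":[0,0,-0.65]}], claw=0.0, force=30)

```text
time: 0.6
eef_pos: [249.5, -680.2, 450.3]
tcp_rot: [-2.751, -1.516, 0.0]
wrist_force: [0.6, -1.5, -0.7]
gripper_width: 0.62
finger_force: 0.0
```

```bash
python3 - <<'E'
from h import *
s=bot.sense(); print(s["time"],s["eef_pos"],s["q"].round(2),s["gripper_width"],cmd([542,-117,440],-.15,s))
E
```

```text
0.6 [ 249.51662044 -680.19924194  450.3045617 ] [ 1.24  0.46 -0.16  1.27  0.07  1.41  0.51] 0.619501593652722 (array([632.3, -53.7,  10.4]), array([-0.   , -0.   , -0.414]))
```

Request:
servo_tool(commands=[{"travel":[45,-4,0],"rotation":[0,0,0]},{"travel":[90,-8,0],"rotation":[0,0,0]},{"travel":[135,-12,0],"rotation":[0,0,0]},{"travel":[180,-15,0],"rotation":[0,0,0]},{"travel":[225,-19,0],"rotation":[0,0,0]}])

```text
time: 1.1
eef_pos: [355.5, -479.0, 448.3]
tcp_rot: [-2.755, -1.508, 0.0]
wrist_force: [1.3, 0.1, 0.9]
gripper_width: 0.501
finger_force: 0.0
```

Request:
servo_tool(commands=[{"travel":[45,-4,0],"rotation":[0,0,0]},{"travel":[90,-8,0],"rotation":[0,0,0]},{"travel":[135,-12,0],"rotation":[0,0,0]},{"travel":[180,-15,0],"rotation":[0,0,0]},{"travel":[225,-19,0],"rotation":[0,0,0]}])

```text
time: 1.6
eef_pos: [460.6, -279.3, 448.5]
tcp_rot: [-2.756, -1.509, 0.0]
wrist_force: [1.7, 0.4, -0.2]
gripper_width: 0.5
finger_force: 0.0
```

Request:
servo_tool(commands=[{"travel":[45,-4,0],"rotation":[0,0,-0.1]},{"travel":[90,-8,0],"rotation":[0,0,-0.2]},{"travel":[135,-12,0],"rotation":[0,0,-0.3]},{"travel":[182,-16,0],"rotation":[0,0,-0.41]},{"travel":[182,-16,0],"rotation":[0,0,-0.41]}])

```text
time: 2.1
eef_pos: [546.7, -112.3, 448.4]
tcp_rot: [-2.377, -2.051, -0.004]
wrist_force: [-1.4, 0.4, 0.4]
gripper_width: 0.503
finger_force: 0.0
```

```bash
python3 - <<'E'
from h import *
s=bot.sense(); print(s["time"],s["eef_pos"],s["q"].round(2),s["wrist_force"],cmd([542,-117,150],-.15,s))
E
```

```text
2.1 [ 546.69971754 -112.25525468  448.42581739] [ 0.5   0.24 -0.52  1.64  0.12  1.29 -0.18] [-1.35522057  0.37033245  0.35263262] (array([ -6.4,  -4. , 298.4]), array([ 0.   , -0.003,  0.003]))
```

Request:
servo_tool(commands=[{"travel":[-3,-2,45],"rotation":[0,0,0]},{"travel":[-6,-4,90],"rotation":[0,0,0]},{"travel":[-6,-4,135],"rotation":[0,0,0]},{"travel":[-6,-4,180],"rotation":[0,0,0]},{"travel":[-6,-4,225],"rotation":[0,0,0]}])

```text
time: 2.6
eef_pos: [539.3, -124.9, 221.9]
tcp_rot: [2.392, 2.037, -0.0]
wrist_force: [0.4, -0.7, -0.2]
gripper_width: 0.499
finger_force: 0.0
```

Request:
servo_tool(commands=[{"travel":[0,0,25],"rotation":[0,0,0]},{"travel":[0,0,50],"rotation":[0,0,0]},{"travel":[0,0,70],"rotation":[0,0,0]},{"travel":[0,0,70],"rotation":[0,0,0]},{"travel":[0,0,70],"rotation":[0,0,0]}])

```text
time: 3.1
eef_pos: [539.8, -124.5, 153.7]
tcp_rot: [-2.391, -2.037, 0.001]
wrist_force: [0.1, 0.2, 0.3]
gripper_width: 0.496
finger_force: 0.0
```

```bash
python3 - <<'E'
from h import *
a=cv2.resize(bot.snapshot("side")[130:250,270:430],None,fx=4,fy=4,interpolation=cv2.INTER_CUBIC);b=bot.snapshot("top")[200:300,340:500]
cv2.imwrite("pics/c2.png",a[:,:,::-1])
s=bot.sense(); print(s["time"],s["eef_pos"],cmd([542.1,-117.3,83],-.15,s),project("side",[s["eef_pos"]]),project("side",[[542.1,-117.3,97]]))
E
```

```text
3.2 [ 540.49383611 -124.5551545   154.67942066] (array([ 7.4,  0.3, 71.7]), array([ 0.001,  0.   , -0.009])) [[354.50386138 196.85485014]] [[352.29665267 220.16974808]]
```

View pics/c2.png

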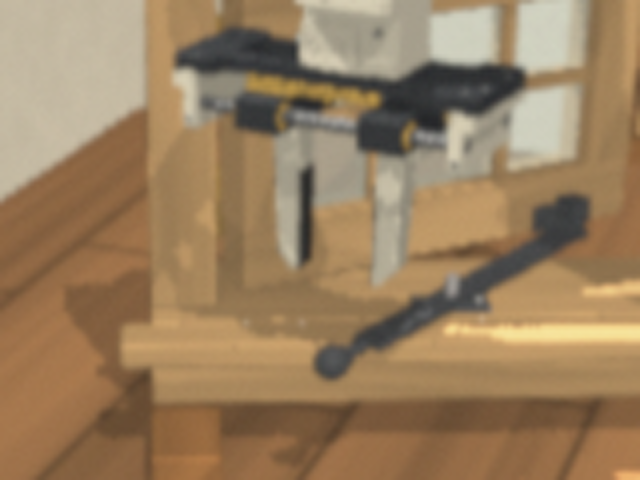

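The side crop shows the open fingers above the knob (knob at (332,360), i.e. (353,220) in the full frame), straddling it and a little short of it towards the window. I'll shift 7 mm in tool x and go down.

Request:
servo_tool(commands=[{"travel":[7,0,10],"rotation":[0,0,0]},{"travel":[7,0,30],"rotation":[0,0,0]},{"travel":[7,0,50],"rotation":[0,0,0]},{"travel":[7,0,71],"rotation":[0,0,0]},{"travel":[7,0,71],"rotation":[0,0,0]}])

```text
time: 3.7
eef_pos: [540.0, -116.8, 80.8]
tcp_rot: [-2.388, -2.037, 0.003]
wrist_force: [0.5, 0.1, 1.5]
gripper_width: 0.5
finger_force: 0.0
```

Request:
servo_tool(commands=[{"travel":[0,0,0],"rotation":[0,0,0]},{"travel":[0,0,0],"rotation":[0,0,0]},{"travel":[0,0,0],"rotation":[0,0,0]},{"travel":[0,0,0],"rotation":[0,0,0]},{"travel":[0,0,0],"rotation":[0,0,0]}], claw=-0.3, force=10)

```text
time: 4.2
eef_pos: [541.3, -117.6, 83.1]
tcp_rot: [2.391, 2.037, 0.001]
wrist_force: [0.0, 0.8, 0.5]
gripper_width: 0.35
finger_force: 0.0
```

```bash
python3 - <<'E'
from h import *
s=bot.sense(); print(s["time"],s["eef_pos"],s["wrist_force"],s["gripper_width"],s["finger_force"],cmd([542.1,-117.3,83],-.15,s))
E
```

```text
4.2 [ 541.25122348 -117.60300021   83.11246769] [0.02956551 0.83694553 0.52102979] 0.35005358958013594 0.0 (array([0.4, 0.8, 0.1]), array([ 0.001,  0.   , -0.009]))
```

Request:
servo_tool(commands=[{"travel":[0,0.5,0],"rotation":[0,0,0]},{"travel":[0,0.5,0],"rotation":[0,0,0]},{"travel":[0,0.5,0],"rotation":[0,0,0]},{"travel":[0,0.5,0],"rotation":[0,0,0]},{"travel":[0,0.5,0],"rotation":[0,0,0]}], claw=-1, force=10)

```text
time: 4.7
eef_pos: [541.8, -117.5, 82.7]
tcp_rot: [2.391, 2.038, 0.0]
wrist_force: [0.2, 0.5, 1.0]
gripper_width: 0.223
finger_force: 10.0
```

Request:
servo_tool(commands=[{"travel":[0,0,0],"rotation":[0,0,0]},{"travel":[0,0,0],"rotation":[0,0,0]},{"travel":[0,0,0],"rotation":[0,0,0]},{"travel":[0,0,0],"rotation":[0,0,0]},{"travel":[0,0,0],"rotation":[0,0,0]}], force=25)

```text
time: 5.2
eef_pos: [541.8, -117.5, 82.7]
tcp_rot: [2.391, 2.038, 0.0]
wrist_force: [2.0, -0.6, 2.9]
gripper_width: 0.22
finger_force: 25.0
```

```bash
python3 - <<'E'
from h import *
p=np.load("p.npy"); s=bot.sense(); print(s["time"],s["eef_pos"],s["wrist_force"],s["gripper_width"],s["finger_force"])
# plan of knob (world) for tilt t and sash angle a; dz above flat, yaw change
k0=win2w(p,[[*onbar(.455,290)[0],97]])[0]; R0=toolR(-.15); th0=onbar(.455,1)[1]
for a,dz in[(.455,0),(.455,10),(.455,20),(.455,30),(.455,42)]+[(x,42) for x in np.linspace(.455,.778,9)]+[(.778,36),(.778,30),(.778,26),(.778,20),(.778,0)]:
    xy,th=onbar(a,np.sqrt(290**2-dz**2)); k=win2w(p,[[*xy,97+dz]])[0]
    print(round(a,3),dz,(k-k0).round(1),(R0.T@(k-k0)).round(1),"tool rotz",round(-(th-th0),3))
E
```

```text
5.2 [ 541.76428138 -117.52869487   82.65624021] [ 1.97096833 -0.62197448  2.89224814] 0.21978720724258063 25.0004580616951
0.455 0 [0. 0. 0.] [0. 0. 0.] tool rotz -0.0
0.455 10 [-0.1 -0.2 10. ] [ -0.2  -0.  -10. ] tool rotz -0.0
0.455 20 [-0.2 -0.7 20. ] [ -0.7  -0.1 -20. ] tool rotz -0.0
0.455 30 [-0.5 -1.5 30. ] [ -1.5  -0.3 -30. ] tool rotz -0.0
0.455 42 [-1.  -2.9 42. ] [ -3.   -0.5 -42. ] tool rotz -0.0
0.455 42 [-1.  -2.9 42. ] [ -3.   -0.5 -42. ] tool rotz -0.0
0.495 42 [-9.1 -6.7 42. ] [ -8.  -8. -42.] tool rotz -0.054
0.536 42 [-16.6 -11.1  42. ] [-13.5 -14.7 -42. ] tool rotz -0.107
0.576 42 [-23.2 -16.2  42. ] [-19.5 -20.5 -42. ] tool rotz -0.156
0.616 42 [-29.1 -21.7  42. ] [-25.8 -25.5 -42. ] tool rotz -0.204
0.657 42 [-34.2 -27.6  42. ] [-32.4 -29.7 -42. ] tool rotz -0.25
0.697 42 [-38.6 -33.7  42. ] [-39.1 -33.1 -42. ] tool rotz -0.295
0.738 42 [-42.3 -40.1  42. ] [-46.  -35.9 -42. ] tool rotz -0.337
0.778 42 [-45.4 -46.6  42. ] [-52.9 -37.9 -42. ] tool rotz -0.379
0.778 36 [-45.5 -45.8  36. ] [-52.1 -38.1 -36. ] tool rotz -0.379
0.778 30 [-45.5 -45.1  30. ] [-51.4 -38.2 -30. ] tool rotz -0.379
0.778 26 [-45.5 -44.7  26. ] [-51.  -38.3 -26. ] tool rotz -0.379
0.778 20 [-45.5 -44.2  20. ] [-50.6 -38.4 -20. ] tool rotz -0.379
0.778 0 [-45.6 -43.6   0. ] [-49.9 -38.6   0. ] tool rotz -0.379
```

Request:
servo_tool(commands=[{"travel":[0,0,-5],"rotation":[0,0,0]},{"travel":[-0.2,0,-10],"rotation":[0,0,0]},{"travel":[-0.5,0,-15],"rotation":[0,0,0]},{"travel":[-0.7,-0.1,-20],"rotation":[0,0,0]},{"travel":[-0.7,-0.1,-20],"rotation":[0,0,0]}])

```text
time: 5.7
eef_pos: [541.5, -118.2, 103.4]
tcp_rot: [2.39, 2.038, 0.001]
wrist_force: [0.9, 0.9, -0.7]
gripper_width: 0.224
finger_force: 25.0
```

```bash
python3 - <<'E'
from h import *
a=cv2.resize(bot.snapshot("side")[140:250,290:450],None,fx=4,fy=4,interpolation=cv2.INTER_CUBIC)
b=cv2.resize(bot.snapshot("top")[220:310,370:530],None,fx=4,fy=4,interpolation=cv2.INTER_CUBIC)
cv2.imwrite("pics/c3.png",np.vstack([a,b])[:,:,::-1][:600] if 0 else cv2.resize(np.vstack([a,b]),None,fx=.7,fy=.7)[:,:,::-1])
s=bot.sense(); print(s["time"],s["eef_pos"],s["wrist_force"],s["torque"],s["gripper_width"],s["finger_force"])
E
```

```text
5.8 [ 541.46127661 -118.1866784   102.88410785] [ 2.22905672 -0.53975825 -0.68327782] [ 0.15401514 -0.54963884  0.03799668] 0.22093007271842333 24.99982327222824
```

View pics/c3.png

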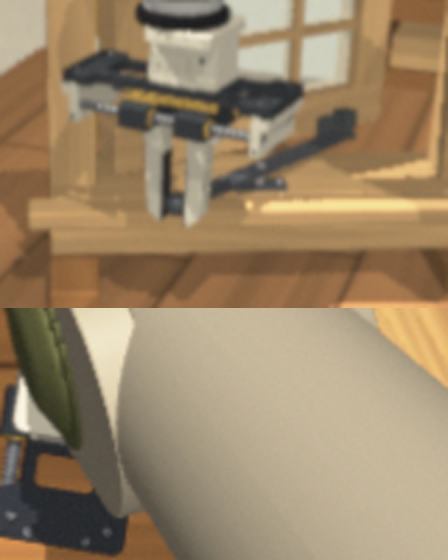

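The side crop shows the knob held between the fingers with the bar tilting up; the top view is blocked by the arm. I'll keep lifting.

Request:
servo_tool(commands=[{"travel":[-0.4,0,-5],"rotation":[0,0,0]},{"travel":[-0.8,-0.2,-10],"rotation":[0,0,0]},{"travel":[-1.5,-0.3,-16],"rotation":[0,0,0]},{"travel":[-2.3,-0.4,-22],"rotation":[0,0,0]},{"travel":[-2.3,-0.4,-22],"rotation":[0,0,0]}])

```text
time: 6.3
eef_pos: [540.4, -120.6, 125.5]
tcp_rot: [2.391, 2.037, 0.0]
wrist_force: [0.1, 1.1, -1.7]
gripper_width: 0.225
finger_force: 25.0
```

```bash
python3 - <<'E'
from h import *
a=cv2.resize(bot.snapshot("side")[150:230,310:430],None,fx=5,fy=5,interpolation=cv2.INTER_CUBIC)
cv2.imwrite("pics/c4.png",a[:,:,::-1])
s=bot.sense(); print(s["time"],s["eef_pos"],s["wrist_force"],s["torque"],s["gripper_width"],s["finger_force"])
p=np.load("p.npy");print((project("side",win2w(p,[[-34,10,94],[-34,10,112]]))-[310,150])*5)
E
```

```text
6.35 [ 540.43143795 -120.57824877  125.10287908] [-0.06293076  0.94685569 -1.62419575] [ 0.26343157 -0.13091996 -0.02546506] 0.2198860820496913 24.999684691429138
[[360.69802893 274.10681628]
 [362.59640305 242.06495524]]
```

View pics/c4.png

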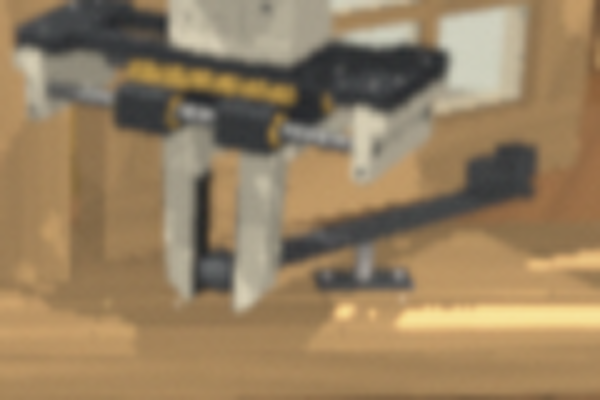

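The bar now stands a few mm over the pin top (pin at (363,240)–(363,275) in the crop), and the knob is held. I'll lift 6 mm more and begin the swing.

Request:
servo_tool(commands=[{"travel":[-1,0,-6],"rotation":[0,0,0]},{"travel":[-3.5,-4,-6],"rotation":[0,0,-0.027]},{"travel":[-6,-7.5,-6],"rotation":[0,0,-0.054]},{"travel":[-8.7,-11,-6],"rotation":[0,0,-0.08]},{"travel":[-11.4,-14.2,-6],"rotation":[0,0,-0.107]}])

```text
time: 6.85
eef_pos: [525.2, -127.9, 130.9]
tcp_rot: [-2.275, -2.167, -0.003]
wrist_force: [0.6, 6.9, -1.1]
gripper_width: 0.218
finger_force: 25.0
```

```bash
cat > plan.py <<'E'
from h import *
p=np.load("p.npy"); s=bot.sense(); print(s["time"],s["eef_pos"],s["wrist_force"].round(1),s["gripper_width"],s["finger_force"])
OFF=np.array([-.3,-.2,-14.3])  # TCP minus knob at the grasp
def plan(L):
    for a,dz in L:
        xy,th=onbar(a,np.sqrt(290**2-dz**2)); k=win2w(p,[[*xy,97+dz]])[0]
        t,r=cmd(k+OFF,-.15+th-onbar(.455,1)[1],s); print(round(a,3),dz,t,r)
E
python3 - <<'E'
from plan import *
plan([(x,48) for x in (.536,.556,.576,.596,.616,.637,.657,.677,.697,.717,.738,.758,.778)])
E
```

```text
6.85 [ 525.16290163 -127.86349663  130.92520465] [ 0.6  6.9 -1.1] 0.21838069646919256 25.00026673078537
0.536 48 [-1.8 -0.1  0.2] [ 0.001 -0.002 -0.005]
0.556 48 [-4.4 -3.3  0.2] [ 0.001 -0.002 -0.03 ]
0.576 48 [-7.1 -6.3  0.2] [ 0.001 -0.002 -0.055]
0.596 48 [-9.9 -9.2  0.2] [ 0.001 -0.002 -0.079]
0.616 48 [-12.8 -11.8   0.2] [ 0.001 -0.002 -0.102]
0.637 48 [-15.9 -14.4   0.2] [ 0.001 -0.002 -0.126]
0.657 48 [-19.  -16.7   0.2] [ 0.001 -0.002 -0.149]
0.677 48 [-22.1 -18.8   0.2] [ 0.001 -0.002 -0.171]
0.697 48 [-25.3 -20.7   0.2] [ 0.001 -0.002 -0.193]
0.717 48 [-28.5 -22.5   0.1] [ 0.002 -0.002 -0.214]
0.738 48 [-32.  -24.2   0.1] [ 0.002 -0.002 -0.236]
0.758 48 [-35.2 -25.6   0.1] [ 0.002 -0.002 -0.257]
0.778 48 [-38.6 -26.9   0.1] [ 0.002 -0.002 -0.278]
```

Request:
servo_tool(commands=[{"travel":[-2.6,-3.2,0],"rotation":[0,0,-0.025]},{"travel":[-5.3,-6.2,0],"rotation":[0,0,-0.05]},{"travel":[-8.1,-9.1,0],"rotation":[0,0,-0.074]},{"travel":[-11,-11.7,0],"rotation":[0,0,-0.097]},{"travel":[-14.1,-14.3,0],"rotation":[0,0,-0.121]}])

```text
time: 7.35
eef_pos: [509.9, -141.3, 130.8]
tcp_rot: [-2.139, -2.3, -0.003]
wrist_force: [0.9, 6.0, 0.3]
gripper_width: 0.222
finger_force: 25.0
```

```bash
python3 - <<'E'
from plan import *
plan([(x,48) for x in (.637,.657,.677,.697,.717,.738,.758,.778)])
E
```

```text
7.35 [ 509.8857332  -141.29016766  130.82482208] [0.9 6.  0.3] 0.22238951817257402 25.000214874744415
0.637 48 [-1.8 -0.   0.1] [ 0.001 -0.002 -0.005]
0.657 48 [-4.6 -2.7  0.1] [ 0.001 -0.002 -0.028]
0.677 48 [-7.4 -5.1  0.1] [ 0.001 -0.002 -0.05 ]
0.697 48 [-10.3  -7.4   0.1] [ 0.001 -0.001 -0.072]
0.717 48 [-13.3  -9.6   0.1] [ 0.001 -0.001 -0.093]
0.738 48 [-16.5 -11.6   0.1] [ 0.001 -0.001 -0.116]
0.758 48 [-19.6 -13.4   0.1] [ 0.001 -0.001 -0.136]
0.778 48 [-22.7 -15.1   0.1] [ 0.001 -0.001 -0.157]
```

Request:
servo_tool(commands=[{"travel":[-2.8,-2.7,0],"rotation":[0,0,-0.023]},{"travel":[-5.6,-5.1,0],"rotation":[0,0,-0.045]},{"travel":[-8.5,-7.4,0],"rotation":[0,0,-0.067]},{"travel":[-11.5,-9.6,0],"rotation":[0,0,-0.088]},{"travel":[-14.7,-11.6,0],"rotation":[0,0,-0.111]}])

```text
time: 7.85
eef_pos: [498.9, -156.9, 130.7]
tcp_rot: [-2.009, -2.414, -0.002]
wrist_force: [0.5, 6.8, -0.5]
gripper_width: 0.22
finger_force: 25.0
```

```bash
python3 - <<'E'
from plan import *
plan([(x,48) for x in (.738,.758,.778,)])
E
```

```text
7.85 [ 498.9091207  -156.89639728  130.69631489] [ 0.5  6.8 -0.5] 0.2203999769040043 25.00029981136322
0.738 48 [-1.8  0.2 -0. ] [ 0.    -0.001 -0.005]
0.758 48 [-4.7 -1.9 -0. ] [ 0.    -0.001 -0.026]
0.778 48 [-7.6 -3.9 -0. ] [ 0.    -0.001 -0.046]
```

Request:
servo_tool(commands=[{"travel":[-2.9,-2,0],"rotation":[0,0,-0.02]},{"travel":[-5.8,-4,0],"rotation":[0,0,-0.041]},{"travel":[-5.8,-4,0],"rotation":[0,0,-0.041]},{"travel":[-5.8,-4,0],"rotation":[0,0,-0.041]},{"travel":[-5.8,-4,0],"rotation":[0,0,-0.041]}])

```text
time: 8.35
eef_pos: [496.1, -164.1, 130.6]
tcp_rot: [-1.962, -2.453, -0.0]
wrist_force: [-0.3, 4.8, -0.6]
gripper_width: 0.221
finger_force: 25.0
```

```bash
python3 - <<'E'
from plan import *
plan([(.778,48),(.778,36),(.778,30)])
a=bot.snapshot("side"); b=bot.snapshot("top")
cv2.imwrite("pics/side5.png",a[:,:,::-1]);cv2.imwrite("pics/top5.png",b[:,:,::-1])
u=lambda i,r,c:cv2.resize(i[r:r+60,c:c+130],None,fx=6,fy=4.8,interpolation=cv2.INTER_CUBIC)
cv2.imwrite("pics/c5.png",np.vstack([u(a,170,320),u(b,240,400)])[:,:,::-1])
print(project("side",win2w(p,[[-34,10,94],[-34,10,112]])),project("top",win2w(p,[[-34,10,94],[-34,10,112]])))
P=win2w(p,[[*onbar(.778,np.sqrt(1-(48/290)**2)*d)[0],97+48*d/290] for d in(0,110,135,160,185,210,235,290)]); print(project("side",P),project("top",P))
E
```

```text
8.35 [ 496.12584373 -164.08417375  130.59990947] [-0.3  4.8 -0.6] 0.2212520618106086 24.99988317489624
0.778 48 [-1.   0.1 -0.1] [-0.    -0.001 -0.007]
0.778 36 [ 0.7  0.4 11.9] [-0.    -0.001 -0.007]
0.778 30 [ 1.4  0.5 17.9] [-0.    -0.001 -0.007]
[[382.13960579 204.82136326]
 [382.51928061 198.41299105]] [[457.94707873 272.27877681]
 [460.70389296 271.86731727]]
[[396.24283046 177.74675974]
 [389.91155231 184.10401056]
 [388.32327382 185.69865192]
 [386.67277542 187.35569778]
 [384.95634655 189.07886584]
 [383.1699772  190.87217352]
 [381.30932718 192.73996864]
 [376.93064461 197.13513764]] [[575.48374893 265.18169869]
 [519.6105848  268.33821286]
 [506.39259975 269.06983385]
 [492.98571718 269.80629057]
 [479.39194703 270.54735516]
 [465.6135094  271.29278588]
 [451.65284506 272.04232648]
 [420.31147688 273.7044214 ]]
```

View pics/c5.png

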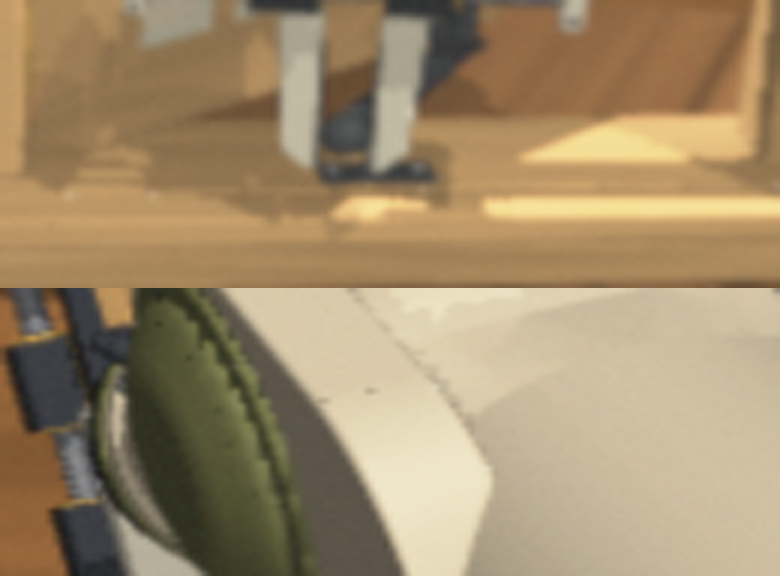

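The side crop shows the knob between the fingers at (350,128), i.e. (378,197) in the full frame, within 1.5 px of the prediction and in line with the pin plate below. The top view is blocked. Going down to just above the pin top.

Request:
servo_tool(commands=[{"travel":[-1,0,0],"rotation":[0,0,-0.007]},{"travel":[-0.6,0.1,4],"rotation":[0,0,-0.007]},{"travel":[0,0.3,9],"rotation":[0,0,-0.007]},{"travel":[0.5,0.5,15],"rotation":[0,0,-0.007]},{"travel":[0.5,0.5,15],"rotation":[0,0,-0.007]}])

```text
time: 8.95
eef_pos: [496.3, -163.2, 115.0]
tcp_rot: [-1.952, -2.46, -0.0]
wrist_force: [0.2, 4.8, -1.6]
gripper_width: 0.223
finger_force: 25.0
```

```bash
python3 - <<'E'
from plan import *
plan([(.778,48),(.778,33),(.778,27),(.778,24),(.778,21),(.778,18),(.778,0)])
E
```

```text
8.95 [ 496.29835564 -163.17284423  115.01357481] [ 0.2  4.8 -1.6] 0.22312092068143072 24.999824166297913
0.778 48 [ -1.9  -0.3 -15.7] [-0.001 -0.001 -0.   ]
0.778 33 [ 0.2  0.1 -0.7] [-0.001 -0.001 -0.   ]
0.778 27 [0.8 0.2 5.3] [-0.001 -0.001 -0.   ]
0.778 24 [1.1 0.2 8.3] [-0.001 -0.001 -0.   ]
0.778 21 [ 1.3  0.3 11.3] [-0.001 -0.001 -0.   ]
0.778 18 [ 1.5  0.3 14.3] [-0.001 -0.001 -0.   ]
0.778 0 [ 2.   0.4 32.3] [-0.001 -0.001 -0.   ]
```

Request:
servo_tool(commands=[{"travel":[0.4,0.1,2],"rotation":[0,0,0]},{"travel":[0.6,0.2,4],"rotation":[0,0,0]},{"travel":[0.8,0.2,6],"rotation":[0,0,0]},{"travel":[1,0.2,8],"rotation":[0,0,0]},{"travel":[1,0.2,8.3],"rotation":[0,0,0]}])

```text
time: 9.45
eef_pos: [496.4, -162.4, 107.1]
tcp_rot: [-1.953, -2.46, -0.0]
wrist_force: [-1.2, 5.1, -0.5]
gripper_width: 0.22
finger_force: 25.0
```

```bash
python3 - <<'E'
from plan import *
plan([(.778,24),(.778,22),(.778,20),(.778,0)]); print(s["torque"])
E
```

```text
9.45 [ 496.42811014 -162.40485833  107.08370029] [-1.2  5.1 -0.5] 0.22007761242956658 24.999878704547882
0.778 24 [ 0.4 -0.1  0.4] [-0.    -0.001 -0.   ]
0.778 22 [ 0.5 -0.   2.4] [-0.    -0.001 -0.   ]
0.778 20 [ 0.7 -0.   4.4] [-0.    -0.001 -0.   ]
0.778 0 [ 1.3  0.1 24.4] [-0.    -0.001 -0.   ]
[ 1.16718368  0.13235738 -0.00724342]
```

Request:
servo_tool(commands=[{"travel":[0.3,0,0.5],"rotation":[0,0,0]},{"travel":[0.4,0,1],"rotation":[0,0,0]},{"travel":[0.4,0,1.5],"rotation":[0,0,0]},{"travel":[0.4,0,1.5],"rotation":[0,0,0]},{"travel":[0.4,0,1.5],"rotation":[0,0,0]}])

```text
time: 9.95
eef_pos: [496.5, -162.3, 105.8]
tcp_rot: [-1.954, -2.46, -0.0]
wrist_force: [-0.6, 5.4, -2.0]
gripper_width: 0.224
finger_force: 25.0
```

```bash
python3 - <<'E'
from plan import *
plan([(.778,22),(.778,20),(.778,0)]); print(s["torque"])
E
```

```text
9.95 [ 496.48314716 -162.32436446  105.77997078] [-0.6  5.4 -2. ] 0.22352426057709138 24.999907314777374
0.778 22 [ 0.4 -0.1  1.1] [-0.    -0.    -0.001]
0.778 20 [ 0.6 -0.1  3.1] [-0.    -0.    -0.001]
0.778 0 [ 1.3  0.  23.1] [-0.    -0.    -0.001]
[ 1.09994643  0.07297116 -0.00415496]
```

Request:
servo_tool(commands=[{"travel":[0.2,0,0.5],"rotation":[0,0,0]},{"travel":[0.3,0,1],"rotation":[0,0,0]},{"travel":[0.4,0,1.5],"rotation":[0,0,0]},{"travel":[0.4,0,1.8],"rotation":[0,0,0]},{"travel":[0.4,0,1.8],"rotation":[0,0,0]}])

```text
time: 10.45
eef_pos: [496.4, -162.2, 103.9]
tcp_rot: [-1.954, -2.46, -0.0]
wrist_force: [0.4, 4.9, -0.8]
gripper_width: 0.22
finger_force: 25.0
```

```bash
python3 - <<'E'
from plan import *
plan([(.778,21),(.778,18),(.778,0)]); print(s["torque"])
i=bot.snapshot("side"); cv2.imwrite("pics/c6.png",cv2.resize(i[165:225,340:420],None,fx=8,fy=8,interpolation=cv2.INTER_CUBIC)[:,:,::-1])
E
```

```text
10.45 [ 496.4371011  -162.19223388  103.93656713] [ 0.4  4.9 -0.8] 0.22047850621121795 24.99973565340042
0.778 21 [ 0.4 -0.1  0.2] [-0.    -0.    -0.001]
0.778 18 [ 0.6 -0.   3.2] [-0.    -0.    -0.001]
0.778 0 [ 1.1  0.1 21.2] [-0.    -0.    -0.001]
[1.03744447 0.08811078 0.07373504]
```

View pics/c6.png

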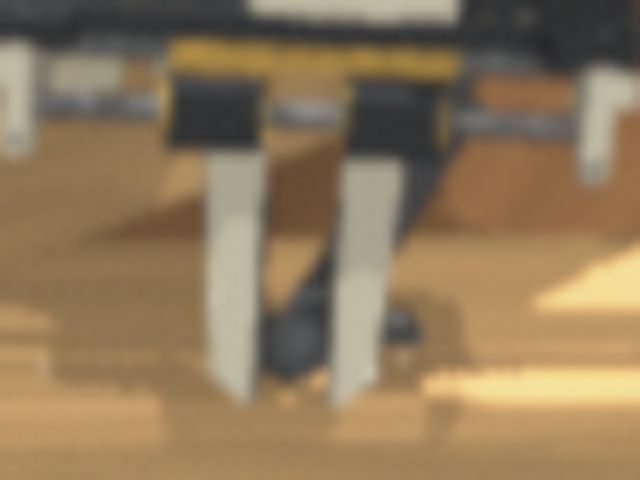

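The side crop shows the knob at (295,343), i.e. (377,208), still well held. No upward force although the bar should already be below the pin top, so the hole seems to be taking the pin. I'll go on gently.

Request:
servo_tool(commands=[{"travel":[0.1,0,0.7],"rotation":[0,0,0]},{"travel":[0.2,0,1.4],"rotation":[0,0,0]},{"travel":[0.3,0,2.1],"rotation":[0,0,0]},{"travel":[0.4,0,3],"rotation":[0,0,0]},{"travel":[0.4,0,3],"rotation":[0,0,0]}])

```text
time: 11.0
eef_pos: [496.4, -162.0, 100.9]
tcp_rot: [1.954, 2.46, -0.0]
wrist_force: [0.7, 4.6, -1.3]
gripper_width: 0.223
finger_force: 25.0
```

```bash
python3 - <<'E'
from plan import *
plan([(.778,18),(.778,15),(.778,12),(.778,0)]); print(s["torque"])
k=[[*onbar(.778,np.sqrt(290**2-441))[0],118]]; print(project("side",win2w(p,k)))
E
```

```text
11.0 [ 496.40938978 -161.95097997  100.9007858 ] [ 0.7  4.6 -1.3] 0.2234207540451851 24.999732971191406
0.778 18 [ 0.3 -0.1  0.2] [ 0.     0.    -0.001]
0.778 15 [ 0.5 -0.   3.2] [ 0.     0.    -0.001]
0.778 12 [ 0.6 -0.   6.2] [ 0.     0.    -0.001]
0.778 0 [ 0.9  0.  18.2] [ 0.     0.    -0.001]
[ 0.84963116 -0.07696639  0.02133506]
[[376.10064823 207.95064107]]
```

Request:
servo_tool(commands=[{"travel":[0.1,0,1.5],"rotation":[0,0,0]},{"travel":[0.2,0,3],"rotation":[0,0,0]},{"travel":[0.3,0,4.5],"rotation":[0,0,0]},{"travel":[0.4,0,6],"rotation":[0,0,0]},{"travel":[0.4,0,6],"rotation":[0,0,0]}])

```text
time: 11.5
eef_pos: [496.4, -161.6, 94.8]
tcp_rot: [1.954, 2.46, 0.0]
wrist_force: [1.4, 3.5, -2.2]
gripper_width: 0.219
finger_force: 25.0
```

```bash
python3 - <<'E'
from plan import *
plan([(.778,12),(.778,6),(.778,3),(.778,0)]); print(s["torque"])
E
```

```text
11.5 [ 496.42595562 -161.62284214   94.82531661] [ 1.4  3.5 -2.2] 0.21858640021433767 24.99959170818329
0.778 12 [ 0.3 -0.1  0.1] [ 0.     0.    -0.001]
0.778 6 [ 0.5 -0.1  6.1] [ 0.     0.    -0.001]
0.778 3 [ 0.6 -0.1  9.1] [ 0.     0.    -0.001]
0.778 0 [ 0.6 -0.1 12.1] [ 0.     0.    -0.001]
[ 0.50354225 -0.23272254  0.03146195]
```

Request:
servo_tool(commands=[{"travel":[0.1,0,1.5],"rotation":[0,0,0]},{"travel":[0.2,0,3],"rotation":[0,0,0]},{"travel":[0.3,0,4.5],"rotation":[0,0,0]},{"travel":[0.3,0,6],"rotation":[0,0,0]},{"travel":[0.3,0,6],"rotation":[0,0,0]}])

```text
time: 12.0
eef_pos: [496.4, -161.4, 88.8]
tcp_rot: [1.954, 2.459, 0.0]
wrist_force: [2.0, 1.0, -2.5]
gripper_width: 0.222
finger_force: 25.0
```

```bash
python3 - <<'E'
from plan import *
plan([(.778,6),(.778,3),(.778,0)]); print(s["torque"])
E
```

```text
12.0 [ 496.43582767 -161.4072719    88.83072347] [ 2.   1.  -2.5] 0.2218441896537732 24.999376237392426
0.778 6 [ 0.3 -0.1  0.1] [ 0.     0.    -0.001]
0.778 3 [ 0.4 -0.1  3.1] [ 0.     0.    -0.001]
0.778 0 [ 0.4 -0.1  6.1] [ 0.     0.    -0.001]
[ 0.11890323 -0.7078676   0.07565795]
```

Request:
servo_tool(commands=[{"travel":[0.1,0,1.2],"rotation":[0,0,0]},{"travel":[0.1,0,2.4],"rotation":[0,0,0]},{"travel":[0.1,0,3.6],"rotation":[0,0,0]},{"travel":[0.1,0,4.6],"rotation":[0,0,0]},{"travel":[0.1,0,4.6],"rotation":[0,0,0]}])

```text
time: 12.5
eef_pos: [496.4, -161.3, 84.3]
tcp_rot: [1.954, 2.459, 0.0]
wrist_force: [3.4, -0.0, -0.1]
gripper_width: 0.22
finger_force: 25.0
```

Request:
servo_tool(commands=[{"travel":[0,0,0.4],"rotation":[0,0,0]},{"travel":[0,0,0.8],"rotation":[0,0,0]},{"travel":[0,0,1.2],"rotation":[0,0,0]},{"travel":[0,0,1.2],"rotation":[0,0,0]},{"travel":[0,0,1.2],"rotation":[0,0,0]}])

```text
time: 13.0
eef_pos: [496.4, -161.3, 83.2]
tcp_rot: [1.954, 2.459, 0.0]
wrist_force: [4.7, -2.0, 1.8]
gripper_width: 0.22
finger_force: 25.0
```

```bash
python3 - <<'E'
from plan import *
plan([(.778,0)]); print(s["torque"])
E
```

```text
13.0 [ 496.36206066 -161.27201952   83.23685637] [ 4.7 -2.   1.8] 0.22026898684786714 25.000153183937073
0.778 0 [ 0.2 -0.1  0.5] [ 0.     0.    -0.001]
[-0.61104689 -1.08898398  0.03335309]
```

Request:
servo_tool(commands=[{"travel":[0,0.3,0],"rotation":[0,0,0]},{"travel":[0,0.6,0],"rotation":[0,0,0]},{"travel":[0,0.6,0],"rotation":[0,0,0]},{"travel":[0,0.6,0],"rotation":[0,0,0]},{"travel":[0,0.6,0],"rotation":[0,0,0]}], force=3)

```text
time: 13.5
eef_pos: [496.3, -160.8, 83.1]
tcp_rot: [-1.954, -2.459, 0.001]
wrist_force: [1.9, -0.1, 1.0]
gripper_width: 0.231
finger_force: 3.0
```

Request:
servo_tool(commands=[{"travel":[0,0,0],"rotation":[0,0,0]},{"travel":[0,0,0],"rotation":[0,0,0]},{"travel":[0,0,0],"rotation":[0,0,0]},{"travel":[0,0,0],"rotation":[0,0,0]},{"travel":[0,0,0],"rotation":[0,0,0]}], claw=0.0)

```text
time: 14.0
eef_pos: [496.6, -160.9, 83.1]
tcp_rot: [-1.954, -2.459, 0.0]
wrist_force: [0.2, -0.1, -0.5]
gripper_width: 0.498
finger_force: 0.0
```

Request:
servo_tool(commands=[{"travel":[0,0,-10],"rotation":[0,0,0]},{"travel":[0,0,-25],"rotation":[0,0,0]},{"travel":[0,0,-50],"rotation":[0,0,0]},{"travel":[0,0,-90],"rotation":[0,0,0]},{"travel":[0,0,-130],"rotation":[0,0,0]}])

```text
time: 14.5
eef_pos: [496.2, -160.5, 214.9]
tcp_rot: [-1.953, -2.459, 0.0]
wrist_force: [0.6, -0.5, -0.6]
gripper_width: 0.496
finger_force: 0.0
```

```bash
python3 - <<'E'
from plan import *
print(cmd([480,150,350],.23,s))
E
```

```text
14.5 [ 496.17861096 -160.54042653  214.92381507] [ 0.6 -0.5 -0.6] 0.496477999905404 0.0
(array([ 306.3,   54.5, -134.8]), array([-0.001, -0.001, -0.001]))
```

Request:
servo_tool(commands=[{"travel":[35,6,-25],"rotation":[0,0,0]},{"travel":[75,12,-50],"rotation":[0,0,0]},{"travel":[115,20,-75],"rotation":[0,0,0]},{"travel":[155,28,-100],"rotation":[0,0,0]},{"travel":[200,36,-120],"rotation":[0,0,0]}])

```text
time: 15.0
eef_pos: [486.2, 43.4, 335.4]
tcp_rot: [1.954, 2.458, 0.001]
wrist_force: [0.5, 0.3, -0.2]
gripper_width: 0.503
finger_force: 0.0
```

Request:
servo_tool(commands=[{"travel":[40,6,0],"rotation":[0,0,0]},{"travel":[80,12,0],"rotation":[0,0,0]},{"travel":[120,18,0],"rotation":[0,0,0]},{"travel":[120,18,0],"rotation":[0,0,0]},{"travel":[120,18,0],"rotation":[0,0,0]}])

```text
time: 15.5
eef_pos: [476.4, 163.8, 333.6]
tcp_rot: [1.951, 2.462, -0.0]
wrist_force: [0.7, -0.4, 0.1]
gripper_width: 0.498
finger_force: 0.0
```

```bash
python3 - <<'E'
from plan import *
a=bot.snapshot("side"); b=bot.snapshot("top")
u=lambda i,r,c:cv2.resize(i[r:r+50,c:c+130],None,fx=6,fy=6,interpolation=cv2.INTER_CUBIC)
cv2.imwrite("pics/c7.png",np.vstack([u(a,175,320),u(b,245,405)])[:,:,::-1])
P=win2w(p,[[*onbar(.778,d)[0],100] for d in(135,160,185,235,290)]+[[-34,10,112]]); P[4,2]=97
print((project("side",P)-[320,175])*6,(project("top",P)-[405,245])*6+[0,300])
E
```

```text
15.5 [476.38490437 163.77970008 333.64818288] [ 0.7 -0.4  0.1] 0.4976830220833069 0.0
[[406.61318477 105.32947421]
 [396.01574025 124.86172955]
 [385.02570671 145.11295058]
 [361.77866102 187.93459685]
 [333.70018648 245.67231484]
 [375.11568366 140.47794629]] [[578.10951642 447.86104782]
 [493.48076284 452.87705986]
 [408.53630722 457.87405338]
 [237.85520664 467.80323775]
 [ 47.4204696  478.95959564]
 [334.22335773 461.20390361]]
```

View pics/c7.png

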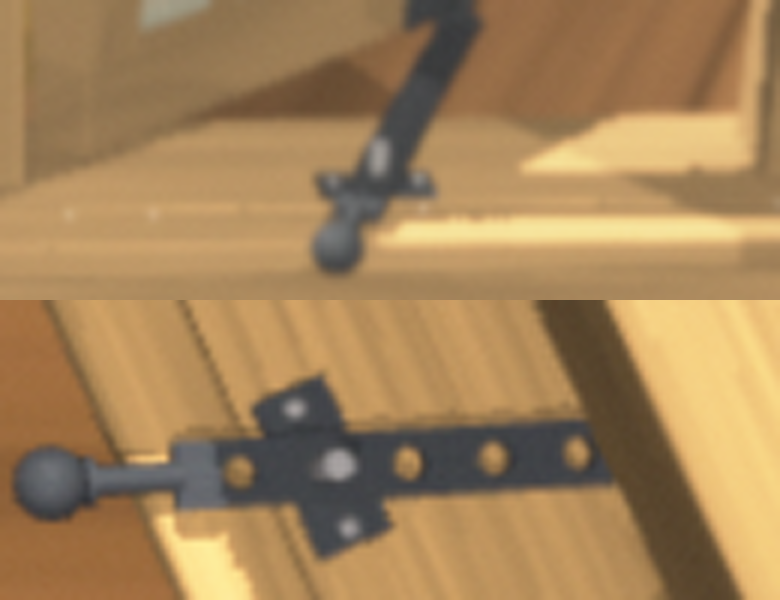

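The top crop shows one free hole (240,472) between the knob and the pin (338,464), so the pin is in the second hole. The knob at (50,482) and the hole positions match the flat-bar prediction to under 1 px. In the side crop the bar lies flat on the plate with the pin standing through it.

```bash
python3 -c "
from workcell import bot
print(bot.finish_job())"
```

```text
the job is handed in; nothing more can be done
None
```

The stay's second hole from the knob is now over the pin with the bar flat on the plate, confirmed in the last pictures; I let go, backed the arm off and handed the job in at about 15.6 s, with no sign of the bar catching on the pin, and I moved none of the tools.

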